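# Clear the run and pull out the telescoping sheet backstop

## Task

Clear the two things lying in front of the telescoping sheet backstop: put the roll of tape in the round dish and the wooden block in the square tray, in either order. Then squeeze the release button on the backstop's grip, pull the backstop straight out past its first stop to its second stop, and finish while still holding it there, fully extended (a spring draws it back if let go). Leave everything else on the table where it is.

Things in the scene. Friction and masses are not known exactly. Their poses are not given: they have to be found in the camera images.
- rig: Fixed aluminium channel of the telescoping backstop, 240 long x 56 wide x 61 mm high, on a steel foot 90 mm wide. Origin: on the table under the channel's mouth (front end). x points level out of the mouth, the pulling direction; y to the left of that, z up. The channel lies at x -240 to 0 mm. Place and heading vary.
- backstop: Slides out of the rig; axes as the rig's. Origin: middle of the grip, 62 mm over the table, 36 mm in front of the mouth when in. Upright grey grip x -24 to 26, y -14 to 14, z -44 to 23 mm; outside it an aluminium stop plate x 26 to 32, y -30 to 30, z -54 to 26 mm. Grip from above, fingers on the two y sides, in the 62 mm between mouth and plate; they pull by friction and on the plate's inner face.
- extension (a joint): How far the backstop is out, m: 0 fully in, about 0.07 at the first stop, 0.16 at the second (hard end stop). A spring draws it in with 3 N when in, 5.5 N when out. The first stop blocks it only while the release button is not squeezed. Let go at the second stop, it runs back and catches at about 0.093.
- release (a joint): Release button, m: 0 out, 0.007 fully squeezed. Its spring needs 2.6 N to start, 7.2 N fully in. Pinching the grip across its y sides squeezes it. Below about 0.005 (5 mm) its latch blocks the backstop at 0 and at the first stop: keep it squeezed all through the pull.
- release_face (a point): Middle of the outer face of the release button, a black paddle 36 mm long x 42 mm high on the grip's +y side, at (2, 24, -1) mm in the backstop's frame; y is 17 when squeezed. Squeezed towards -y. The whole grip is 38 mm thick with the button out, 31 mm with it in. Axes as the rig's.
- tape_roll: Roll of paper tape lying flat in front of the backstop, 48 mm outside diameter, 28 mm hole, 25 mm high, about 40 g. Origin: centre of its underside.
- wood_block: Plain wooden block lying in front of the backstop, 55 (x) x 32 (y) x 32 mm (z), about 35 g. Origin: centre of its underside. It lies roughly lengthwise along the rig's x axis. Which of the two lies nearer the backstop varies.
- dish: Round dark steel dish, fixed, 130 mm across at the rim (120 at the foot), 35 mm high, wall 4 mm, floor about 5 mm thick. Origin: centre of its underside. Dish and tray may change places.
- tray: Square plywood tray, fixed, 130 x 130 mm outside, 35 mm high, wall and floor about 4 to 5 mm. Origin: centre of its underside, axes along its sides.
- glue_jar: Bystander, to be left alone: white glue jar with a blue lid, 90 mm across, 130 high. Origin: underside.
- small_bottle: Bystander, to be left alone: small white bottle, 38 mm across, 70 high. Origin: underside.
- brush: Bystander, to be left alone: flat brush lying down, about 190 mm long. Origin: underside.
- cards: Bystander, to be left alone: small stack of blank cards, 85 x 55 x 18 mm. Origin: underside.
- dispenser: Bystander, to be left alone: red tape dispenser with its own tape roll on it, about 50 x 100 x 60 mm. Origin: underside.
- mug: Bystander, to be left alone: white mug, 80 mm across, 85 high. Origin: underside.

How it is judged (in metres and radians):
On the way, in this order (a step that is already met when the one before it is completed fails the run):
1. tape roll lies in the round dish and wooden block in the square tray, both let go (horizontal distance between tape_roll and dish below 0.045 m and height (world z) of tape_roll below 0.035 m and linear speed of each of tape_roll, wood_block below 0.03 m/s and x of wood_block in the frame of tray between -0.06 and 0.06 m and y of wood_block in the frame of tray between -0.06 and 0.06 m and height (world z) of wood_block below 0.04 m and contact force between the fingers and tape_roll below 0.1 N and contact force between the fingers and wood_block below 0.1 N), for 0.2 s.
2. release button squeezed in (value of joint release above 0.004 m), for 0.1 s.
3. backstop pulled out to the second stop (value of joint extension above 0.152 m), for 0.2 s.
At the end, for the whole second after the job is handed in: Backstop out over 152 of 160 mm and still, held by the fingers with over 1 N; tape roll within 45 mm of the dish's centre, underside below 35 mm; wooden block within 60 mm of the tray's middle along both sides, underside below 40 mm; both at rest, not touched (all of step 1 and value of joint extension above 0.152 m and velocity of joint extension between -0.02 and 0.02 m/s and contact force between the fingers and backstop above 1 N); the arm keeps its last pose, push and grip.
It fails at once if a bystander is shifted by more than 40 mm (distance of any of glue_jar, small_bottle, brush, cards, dispenser, mug from where it was at the start of the episode above 0.04 m).
It also fails if it takes over 72 s, if anything falls off the work surface, if the arm or the gripper's body presses on something with over 40 N, if the wrist force passes 120 N, or if a joint passes its speed limit or range.

## Robot

A 6-joint arm with a two-finger parallel gripper is mounted at the origin on the work surface. World frame = base frame: x ahead of the robot, y to its left, z up, the work surface at z = 0. Lengths are in mm, angles in rad, forces in N, time in s.
With the tool pointing down it reaches from about 350 to 975 mm from the base axis. Payload 7.1 kg.
Tool frame: the origin (TCP) lies between the finger pads; the fingertips stand 8 mm ahead of it and the grasp point (between the pads) lies 11 mm behind it; x points along the fingers, y is the direction in which the jaws open and shut, and the axes are right-handed (so a half turn about x gives the same grasp; the last joint's range is limited). The gripper opens to 88 mm and grips with 3 to 60 N. Pads are 20 mm wide; open, the fingers measure 115 mm over their backs; the gripper's body (75 mm by 178 mm) begins 61 mm behind the grasp point.
Start: joints at [-1.28, 0.423, 1.63, -0, 1.089, -0.019], TCP at [190.56, -595.224, 230.675] pointing down, gripper open.
Joint ranges: [-3, 3], [-0.9, 2.11], [0.09, 2.58], [-1.31, 4.45], [0.11, 2.69], [-2.54, 2.54]. Speed limits (rad/s): [2.39, 2.39, 3.01, 3.14, 3.14, 3.14].

## Interface

Orientations are given as a rotation vector (axis times angle).
In Python, from workcell import ctrl gives the robot as it stands.
- The arm moves only by the tool apply_moves, never from a script. Its argument "increments" is a list of rows, each an object with "gripper": the opening in per cent of the stroke, from 0 (shut) to 100 (fully open); "delta_pos": the shift along the tool's x, y, z in cm, a list of three; "dr": the turn, a rotation vector about the tool's x, y, z in rad, a list of three. In form: [{"gripper": gripper, "delta_pos": [dx, dy, dz], "dr": [ax, ay, az]}, ...]. A call has exactly 5 rows; each row shifts and turns the commanded pose from where the row before left it, along the tool's axes as they then stand; what a row does not reach is not made up. A row lasts 1/12 s, in which the tool goes at most 41.7 mm and 7.16 degrees, less where a joint would pass 70% of its speed; a pose out of reach is approached as far as the arm can. A call with a gripper value outside its range is refused whole. The fingers move at their own pace and stop on an object; the grip force is fixed at half the most. Time passes only in rows, so rows that do not move let the fingers close, or fill a call up. It gives the time, the measured TCP pose, the force and the opening at its end, in the units of the state.
- ctrl.get_obs(): the state, without advancing time (a new reading comes with each control period).
- ctrl.get_image(name): name is "scene" or "top" or "wrist"; returns a dict with "img" (480x640x3 uint8, red, green, blue), "range_z" (480x640 float32, mm along the optical axis (not along the pixel's ray), 0 where there is no reading), "mtx" (3x3 intrinsics, pixels), "k1" (the pictures are not rectified: a ray, as slopes to the right and down, at radius r is drawn at 1 + k1 r^2 times it, then the intrinsics apply), "rvec" (rotation vector, rad) and "tvec" (3), from world to camera coordinates, as OpenCV has them. Camera axes: x right, y down, z forward; pixel columns grow to the right and rows downward; lengths in mm; the calibration is good to about 2 mm. A picture is of the moment at which its call begins.
- ctrl.close_job(): hands the job in, once; it reports no verdict.
The state is a dict: "t": time; "qpos": joint angles; "qvel": joint speeds; "joint_torque": joint torques, N m; "ee_pos": TCP position; "orientation": TCP orientation; "ft_force": force on the tool from outside, world axes, zero at the start; "moment": the same for the moment, N m; "width": finger opening in mm.
Only numpy, scipy, OpenCV 4.12 (cv2) and the standard library are available. Lean on these libraries where they do the work, as an engineer would, in place of code of your own. Each camera call takes 0.05 s, during which the arm holds its last target. There are 200 camera calls.

## Working session

There is one attempt and no reset: what is moved stays moved. The work goes in short steps, Python scripts to look and compute and a tool call to move; the robot and the scene stay as the last step left them, time stands still between calls to the robot, and variables do not carry over. Pictures are saved under pics/ and viewed, about 8 in all and at most 12, crops included, and the job is handed in when it is done.

Besides the shell and the picture viewer there is one more tool, called after "Request:" by a JSON object that holds its "name" and its "arguments". apply_moves: Moves the arm, as the interface text tells. Its arguments: {"type":"object","properties":{"increments":{"type":"array","items":{"type":"object","properties":{"gripper":{"type":"number"},"delta_pos":{"type":"array","items":{"type":"number"}},"dr":{"type":"array","items":{"type":"number"}}}}}},"required":["increments"]}

```bash
mkdir -p pics
cat > h.py <<'E'
import numpy as np, cv2
from scipy.spatial.transform import Rotation as R
from workcell import ctrl
def cloud(d):
    K=np.array(d["mtx"]);h,w=d["range_z"].shape
    u,v=np.meshgrid(np.arange(w),np.arange(h))
    D=np.array([d["k1"],0,0,0,0],float)
    n=cv2.undistortPoints(np.stack([u,v],-1).reshape(-1,1,2).astype(float),K,D).reshape(h,w,2)
    z=d["range_z"]; pc=np.dstack([n[...,0]*z,n[...,1]*z,z])
    Rm=R.from_rotvec(np.ravel(d["rvec"])).as_matrix()
    P=(pc-np.ravel(d["tvec"]))@Rm
    P[z<=0]=np.nan
    return P
def shot(name,f):
    d=ctrl.get_image(name); cv2.imwrite("pics/"+f,d["img"][...,::-1]); np.savez("pics/"+f+".npz",**{k:np.array(v) for k,v in d.items()}); return d
E
python3 - <<'E'
from h import *
a=shot("top","top1.png"); b=shot("scene","scene1.png")
o=ctrl.get_obs(); print(o["t"],o["ee_pos"],o["orientation"],o["width"])
print(R.from_rotvec(o["orientation"]).as_matrix().round(3))
E
```

```text
0.1 [ 190.42552795 -594.77266948  229.99203076] [ 2.05480032  0.32220754 -2.05514847] 87.69505307241482
[[-0.     0.305 -0.952]
 [ 0.001 -0.952 -0.305]
 [-1.    -0.001 -0.   ]]
```

View pics/top1.png

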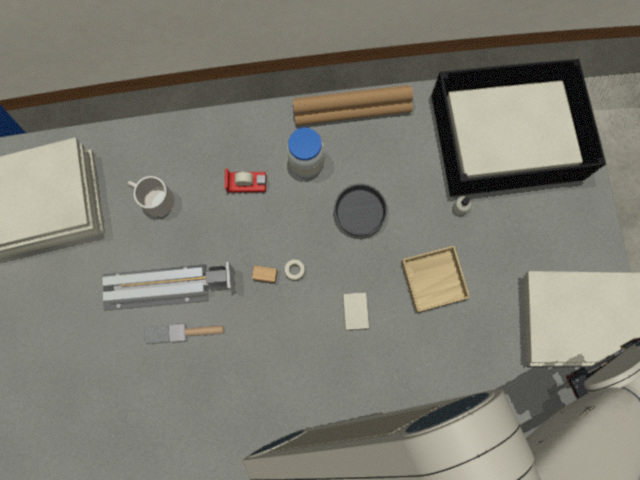

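View pics/scene1.png

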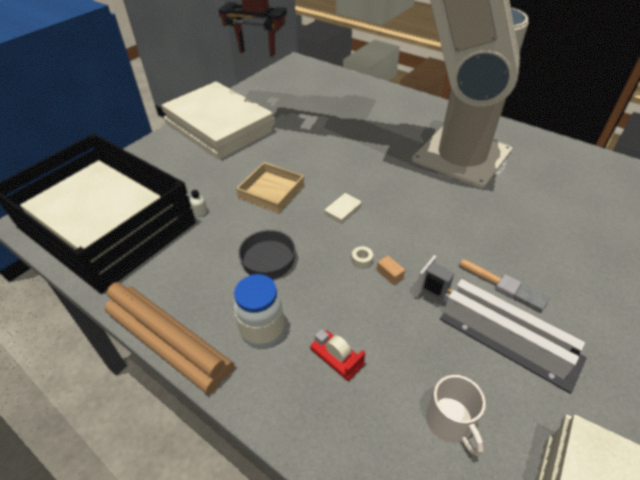

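Top view: tape roll at (294,270), block (264,274), dish (360,211), tray (436,279), grip (218,278), stop plate near column 230, and the channel to its left.

Run:
```python
from h import *
d=dict(np.load("pics/top1.png.npz")); P=cloud(d); img=d["img"]; hsv=cv2.cvtColor(img,cv2.COLOR_RGB2HSV)
for n,(u,v) in dict(tape=(294,263),block=(264,274),dish=(360,211),tray=(436,279),grip=(216,276),card=(356,311),jar=(306,143),disp=(245,181),table=(300,350),bottle=(463,203)).items(): print(n,P[v,u].round(1),hsv[v,u])
def reg(n,u0,u1,v0,v1,z0,z1):
    Q=P[v0:v1,u0:u1].reshape(-1,3); Q=Q[(Q[:,2]>z0)&(Q[:,2]<z1)]
    r=cv2.minAreaRect(Q[:,:2].astype(np.float32)); print(n,len(Q),"z",np.median(Q[:,2]).round(1),"mean",Q.mean(0).round(1),"rect",np.round(r[0],1),np.round(r[1],1),round(r[2],1))
    return Q
reg("tape",280,309,256,284,12,40)
reg("block",250,280,262,287,20,45)
reg("dish",328,392,180,242,22,45)
reg("tray",398,474,243,316,22,45)
reg("channel",98,208,258,312,50,75)
reg("grip",206,236,258,300,70,100)
# plate top edges
```

```text
tape [527.4 -13.5  27.3] [ 27  36 154]
block [509.3  60.2  32.3] [ 18 103 190]
dish [ 639.8 -189.8    4.1] [70  8 90]
tray [ 4.483e+02 -3.498e+02  1.000e-01] [ 21  81 195]
grip [510.5 166.2  82.6] [ 20   5 141]
card [ 395.8 -145.2   17.1] [ 25  28 199]
jar [786.7 -77.5 128. ] [107 161 177]
disp [736.6  79.7  57.2] [ 27  36 134]
table [322.5  -1.6  -6. ] [ 39  19 131]
bottle [ 612.2 -431.3   67.2] [60 25 31]
tape 220 z 24.2 mean [513.7 -12.6  23.9] rect [514.  -12.7] [45.9 47.4] 58.5
block 323 z 31.1 mean [511.6  60.1  31. ] rect [511.9  60.1] [55.6 32.3] 73.9
dish 403 z 32.9 mean [ 647.  -192.3   32.1] rect [ 638.6 -189.1] [128.8 127.5] 23.8
tray 494 z 32.8 mean [ 449.5 -343.5   32.5] rect [ 447.9 -343.4] [132.5 133.4] 6.8
channel 1914 z 60.2 mean [514.1 322.1  59.9] rect [514.6 320.5] [248.2  58.4] 88.4
grip 426 z 84.0 mean [512.  159.5  83.7] rect [510.3 163.2] [55.2 58.4] 88.9
```

Sizes and heights match (block 55.6x32.3, tape about 47, dish 128, tray 133, channel 248x58). The rig's pulling direction is (-0.028,-1), and the grip origin is about (510,167). I'm turning the jaws to the rig heading first, then travelling.

Request:
{"name": "apply_moves", "arguments": {"increments": [{"gripper": 100,"delta_pos": [0,0,0],"dr": [-0.1232,0,0]},{"gripper": 100,"delta_pos": [0,0,0],"dr": [-0.1232,0,0]},{"gripper": 100,"delta_pos": [0,0,0],"dr": [-0.1232,0,0]},{"gripper": 100,"delta_pos": [0,0,0],"dr": [-0.1232,0,0]},{"gripper": 100,"delta_pos": [0,0,0],"dr": [-0.1232,0,0]}]}}

```text
t: 0.52
ee_pos: [190.5, -594.9, 230.2]
orientation: [1.663, 0.837, -1.662]
ft_force: [-0.6, 0.4, -0.6]
width: 88.1
```

Request:
{"name": "apply_moves", "arguments": {"increments": [{"gripper": 100,"delta_pos": [0,0,0],"dr": [-0.1232,0,0]},{"gripper": 100,"delta_pos": [0,0,0],"dr": [-0.1232,0,0]},{"gripper": 100,"delta_pos": [0,0,0],"dr": [-0.1232,0,0]},{"gripper": 100,"delta_pos": [0,0,0],"dr": [-0.1232,0,0]},{"gripper": 100,"delta_pos": [0,0,0],"dr": [-0.1232,0,0]}]}}

```text
t: 0.93
ee_pos: [190.5, -594.9, 230.2]
orientation: [1.227, 1.199, -1.226]
ft_force: [-0.2, 0.2, -0.8]
width: 87.1
```

Request:
{"name": "apply_moves", "arguments": {"increments": [{"gripper": 100,"delta_pos": [0,1.6,-2.9],"dr": [0,0,0]},{"gripper": 100,"delta_pos": [0,1.6,-2.9],"dr": [0,0,0]},{"gripper": 100,"delta_pos": [0,1.6,-2.9],"dr": [0,0,0]},{"gripper": 100,"delta_pos": [0,1.6,-2.9],"dr": [0,0,0]},{"gripper": 100,"delta_pos": [0,1.6,-2.9],"dr": [0,0,0]}]}}

```text
t: 1.35
ee_pos: [275.0, -451.0, 230.3]
orientation: [1.231, 1.196, -1.231]
ft_force: [0.2, -1.0, 0.2]
width: 87.8
```

Request:
{"name": "apply_moves", "arguments": {"increments": [{"gripper": 100,"delta_pos": [0,1.52,-2.96],"dr": [0,0,0]},{"gripper": 100,"delta_pos": [0,1.52,-2.96],"dr": [0,0,0]},{"gripper": 100,"delta_pos": [0,1.52,-2.96],"dr": [0,0,0]},{"gripper": 100,"delta_pos": [0,1.52,-2.96],"dr": [0,0,0]},{"gripper": 100,"delta_pos": [0,1.52,-2.96],"dr": [0,0,0]}]}}

```text
t: 1.77
ee_pos: [355.3, -305.3, 230.5]
orientation: [1.231, 1.196, -1.231]
ft_force: [0.4, -0.2, 0.9]
width: 87.7
```

Request:
{"name": "apply_moves", "arguments": {"increments": [{"gripper": 100,"delta_pos": [0,1.52,-2.96],"dr": [0,0,0]},{"gripper": 100,"delta_pos": [0,1.52,-2.96],"dr": [0,0,0]},{"gripper": 100,"delta_pos": [0,1.52,-2.96],"dr": [0,0,0]},{"gripper": 100,"delta_pos": [0,1.52,-2.96],"dr": [0,0,0]},{"gripper": 100,"delta_pos": [0,1.52,-2.96],"dr": [0,0,0]}]}}

```text
t: 2.18
ee_pos: [435.6, -159.5, 230.6]
orientation: [1.23, 1.196, -1.231]
ft_force: [0.8, -0.3, -0.2]
width: 87.8
```

Request:
{"name": "apply_moves", "arguments": {"increments": [{"gripper": 100,"delta_pos": [0,1.52,-2.96],"dr": [0,0,0]},{"gripper": 100,"delta_pos": [0,1.52,-2.96],"dr": [0,0,0]},{"gripper": 100,"delta_pos": [0,1.52,-2.96],"dr": [0,0,0]},{"gripper": 100,"delta_pos": [0,1.52,-2.96],"dr": [0,0,0]},{"gripper": 100,"delta_pos": [0,1.52,-2.96],"dr": [0,0,0]}]}}

```text
t: 2.6
ee_pos: [515.8, -13.7, 230.5]
orientation: [1.23, 1.196, -1.231]
ft_force: [0.3, -0.8, -0.7]
width: 87.6
```

Run:
```python
from h import *
d=shot("wrist","w1.png"); P=cloud(d); o=ctrl.get_obs(); print(o["ee_pos"],R.from_rotvec(o["orientation"]).as_matrix().round(3))
ok=(P[...,2]>12)&(P[...,2]<100)
Q=P[ok]; print(Q[:,:2].min(0),Q[:,:2].max(0))
def reg(n,x0,x1,y0,y1,z0,z1):
    m=(P[...,0]>x0)&(P[...,0]<x1)&(P[...,1]>y0)&(P[...,1]<y1)&(P[...,2]>z0)&(P[...,2]<z1)
    Q=P[m]
    if len(Q)<20: print(n,"none"); return
    r=cv2.minAreaRect(Q[:,:2].astype(np.float32)); print(n,len(Q),"z",np.median(Q[:,2]).round(1),"rect",np.round(r[0],1),np.round(r[1],1),round(r[2],1))
reg("tape",480,550,-45,18,18,35)
reg("block",480,545,20,100,24,45)
reg("grip",470,550,110,200,75,95)
reg("channel",470,550,195,330,50,70)
```

```text
[518.7138631   -9.99319453 230.82807831] [[ 0.002  1.    -0.028]
 [ 0.002 -0.028 -1.   ]
 [-1.     0.002 -0.002]]
[ 376.88066641 -288.81496574] [800.78405046 181.9589202 ]
tape 1287 z 24.7 rect [514.5 -12.5] [47.1 46.5] 88.9
block 2178 z 31.9 rect [512.8  59.7] [55.  32.3] 74.9
grip 1848 z 85.3 rect [510.9 143.8] [21.1 59.3] 89.9
channel none
```

View pics/w1.png

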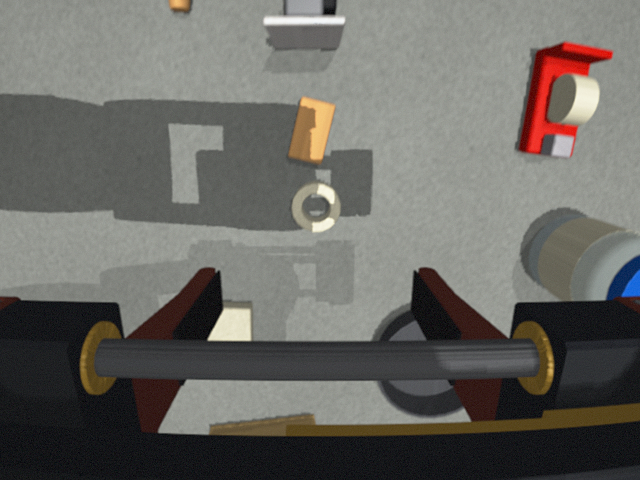

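The wrist view shows the tape at (316,206), the block at (312,130) and the plate at (305,30). The values agree with the top view to within 1.5 mm. Next is the tape pick.

Request:
{"name": "apply_moves", "arguments": {"increments": [{"gripper": 100,"delta_pos": [2.2,-0.4,0.25],"dr": [0,0,0]},{"gripper": 100,"delta_pos": [3,0,0],"dr": [0,0,0]},{"gripper": 100,"delta_pos": [3,0,0],"dr": [0,0,0]},{"gripper": 100,"delta_pos": [3,0,0],"dr": [0,0,0]},{"gripper": 100,"delta_pos": [3,0,0],"dr": [0,0,0]}]}}

```text
t: 3.07
ee_pos: [511.2, -17.7, 87.4]
orientation: [1.23, 1.195, -1.23]
ft_force: [0.2, -0.8, 0.4]
width: 87.8
```

Request:
{"name": "apply_moves", "arguments": {"increments": [{"gripper": 100,"delta_pos": [3,0,0],"dr": [0,0,0]},{"gripper": 100,"delta_pos": [2.2,0,0],"dr": [0,0,0]},{"gripper": 100,"delta_pos": [1.5,0,0],"dr": [0,0,0]},{"gripper": 100,"delta_pos": [0.8,0,0],"dr": [0,0,0]},{"gripper": 80,"delta_pos": [0,0,0],"dr": [0,0,0]}]}}

```text
t: 3.48
ee_pos: [510.2, -17.8, 12.0]
orientation: [1.229, 1.198, -1.233]
ft_force: [-1.0, 0.8, 0.2]
width: 84.3
```

Request:
{"name": "apply_moves", "arguments": {"increments": [{"gripper": 0,"delta_pos": [0,0,0],"dr": [0,0,0]},{"gripper": 0,"delta_pos": [0,0,0],"dr": [0,0,0]},{"gripper": 0,"delta_pos": [0,0,0],"dr": [0,0,0]},{"gripper": 0,"delta_pos": [0,0,0],"dr": [0,0,0]},{"gripper": 0,"delta_pos": [0,0,0],"dr": [0,0,0]}]}}

```text
t: 3.9
ee_pos: [512.0, -17.8, 14.5]
orientation: [1.231, 1.194, -1.229]
ft_force: [0.3, 0.5, 1.5]
width: 51.5
```

Request:
{"name": "apply_moves", "arguments": {"increments": [{"gripper": 75,"delta_pos": [0,0.2,0],"dr": [0,0,0]},{"gripper": 75,"delta_pos": [0,0,-0.5],"dr": [0,0,0]},{"gripper": 0,"delta_pos": [0,0,0],"dr": [0,0,0]},{"gripper": 0,"delta_pos": [0,0,0],"dr": [0,0,0]},{"gripper": 0,"delta_pos": [0,0,0],"dr": [0,0,0]}]}}

```text
t: 4.32
ee_pos: [513.5, -12.7, 13.7]
orientation: [1.23, 1.196, -1.23]
ft_force: [1.0, 0.2, -0.3]
width: 48.0
```

Request:
{"name": "apply_moves", "arguments": {"increments": [{"gripper": 0,"delta_pos": [0,0,0],"dr": [0,0,0]},{"gripper": 0,"delta_pos": [0,0,0],"dr": [0,0,0]},{"gripper": 0,"delta_pos": [0,0,0],"dr": [0,0,0]},{"gripper": 0,"delta_pos": [0,0,0],"dr": [0,0,0]},{"gripper": 0,"delta_pos": [0,0,0],"dr": [0,0,0]}]}}

```text
t: 4.73
ee_pos: [513.5, -12.9, 13.6]
orientation: [1.231, 1.195, -1.231]
ft_force: [0.1, 0.7, -0.2]
width: 46.8
```

Request:
{"name": "apply_moves", "arguments": {"increments": [{"gripper": 0,"delta_pos": [-2,0,0],"dr": [0,0,0]},{"gripper": 0,"delta_pos": [-3,0,0],"dr": [0,0,0]},{"gripper": 0,"delta_pos": [-3,0,0],"dr": [0,0,0]},{"gripper": 0,"delta_pos": [0,1,1.3],"dr": [0,0,0]},{"gripper": 0,"delta_pos": [0,2,2.7],"dr": [0,0,0]}]}}

```text
t: 5.15
ee_pos: [542.1, -52.6, 95.1]
orientation: [1.229, 1.196, -1.227]
ft_force: [0.7, 0.7, -1.4]
width: 46.9
```

Request:
{"name": "apply_moves", "arguments": {"increments": [{"gripper": 0,"delta_pos": [0,2,2.7],"dr": [0,0,0]},{"gripper": 0,"delta_pos": [0,2,2.7],"dr": [0,0,0]},{"gripper": 0,"delta_pos": [0,2,2.7],"dr": [0,0,0]},{"gripper": 0,"delta_pos": [0,2,2.7],"dr": [0,0,0]},{"gripper": 0,"delta_pos": [0,2,2.5],"dr": [0,0,0]}]}}

```text
t: 5.57
ee_pos: [639.0, -191.8, 92.8]
orientation: [1.231, 1.196, -1.231]
ft_force: [0.4, 0.8, 0.0]
width: 47.0
```

Request:
{"name": "apply_moves", "arguments": {"increments": [{"gripper": 0,"delta_pos": [1,0,0],"dr": [0,0,0]},{"gripper": 0,"delta_pos": [2,0,0],"dr": [0,0,0]},{"gripper": 0,"delta_pos": [2,0,0],"dr": [0,0,0]},{"gripper": 0,"delta_pos": [1,0,0],"dr": [0,0,0]},{"gripper": 0,"delta_pos": [0,0,0],"dr": [0,0,0]}]}}

```text
t: 5.98
ee_pos: [636.0, -188.9, 30.2]
orientation: [1.229, 1.201, -1.234]
ft_force: [-0.4, 0.4, -0.5]
width: 47.4
```

Request:
{"name": "apply_moves", "arguments": {"increments": [{"gripper": 0,"delta_pos": [0.6,0,0],"dr": [0,0,0]},{"gripper": 0,"delta_pos": [0.4,0,0],"dr": [0,0,0]},{"gripper": 0,"delta_pos": [0,0,0],"dr": [0,0,0]},{"gripper": 70,"delta_pos": [0,0,0],"dr": [0,0,0]},{"gripper": 70,"delta_pos": [0,0,0],"dr": [0,0,0]}]}}

```text
t: 6.4
ee_pos: [639.1, -189.6, 24.5]
orientation: [1.231, 1.194, -1.23]
ft_force: [-0.5, -0.1, -0.6]
width: 56.8
```

Request:
{"name": "apply_moves", "arguments": {"increments": [{"gripper": 70,"delta_pos": [0,0,0],"dr": [0,0,0]},{"gripper": 70,"delta_pos": [-1,0,0],"dr": [0,0,0]},{"gripper": 70,"delta_pos": [-3,0,0],"dr": [0,0,0]},{"gripper": 70,"delta_pos": [-3,0,0],"dr": [0,0,0]},{"gripper": 100,"delta_pos": [-2,0,0],"dr": [0,0,0]}]}}

```text
t: 6.82
ee_pos: [639.5, -189.8, 117.1]
orientation: [1.231, 1.193, -1.229]
ft_force: [1.1, -0.5, 1.0]
width: 65.0
```

Request:
{"name": "apply_moves", "arguments": {"increments": [{"gripper": 100,"delta_pos": [0,-1.3,-2.4],"dr": [0,0,0]},{"gripper": 100,"delta_pos": [0,-1.6,-3.1],"dr": [0,0,0]},{"gripper": 100,"delta_pos": [0,-1.6,-3.1],"dr": [0,0,0]},{"gripper": 100,"delta_pos": [0,-1.6,-3.1],"dr": [0,0,0]},{"gripper": 100,"delta_pos": [0,-1.6,-3.1],"dr": [0,0,0]}]}}

```text
t: 7.23
ee_pos: [565.3, -38.3, 114.9]
orientation: [1.232, 1.194, -1.23]
ft_force: [0.7, 0.1, 0.0]
width: 87.6
```

Request:
{"name": "apply_moves", "arguments": {"increments": [{"gripper": 100,"delta_pos": [0,-1.6,-3.1],"dr": [0,0,0]},{"gripper": 100,"delta_pos": [0,-1.6,-3.1],"dr": [0,0,0]},{"gripper": 100,"delta_pos": [0,-2.1,-3.5],"dr": [0,0,0]},{"gripper": 100,"delta_pos": [0,0,0],"dr": [0.118,0,0]},{"gripper": 100,"delta_pos": [0,0,0],"dr": [0.118,0,0]}]}}

```text
t: 7.65
ee_pos: [514.8, 61.2, 114.8]
orientation: [1.403, 1.071, -1.402]
ft_force: [0.1, 0.0, 0.0]
width: 87.6
```

```bash
cat >> h.py <<'E'
def reg(P,n,x0,x1,y0,y1,z0,z1):
    m=(P[...,0]>x0)&(P[...,0]<x1)&(P[...,1]>y0)&(P[...,1]<y1)&(P[...,2]>z0)&(P[...,2]<z1)
    Q=P[m]
    if len(Q)<20: print(n,"none"); return
    r=cv2.minAreaRect(Q[:,:2].astype(np.float32)); print(n,len(Q),"z",np.median(Q[:,2]).round(1),"rect",np.round(r[0],1),np.round(r[1],1),round(r[2],1))
E
python3 - <<'E'
from h import *
P=cloud(shot("top","top2.png")); o=ctrl.get_obs(); print(o["ee_pos"],R.from_rotvec(o["orientation"]).as_matrix().round(3))
reg(P,"tape in dish",595,680,-230,-145,14,31)
P=cloud(shot("wrist","w2.png")); reg(P,"block w",480,545,20,105,24,45)
print(P[...,1][(P[...,2]>24)&(P[...,2]<45)].max())
E
```

```text
[515.54229953  60.43503847 114.840645  ] [[ 0.001  0.962 -0.272]
 [ 0.    -0.272 -0.962]
 [-1.     0.001 -0.001]]
tape in dish 183 z 27.3 rect [ 644.1 -174.9] [76.5 48.3] 69.8
block w 3959 z 31.8 rect [512.8  59.9] [54.8 31.9] 74.1
214.35645841874543
```

Request:
{"name": "apply_moves", "arguments": {"increments": [{"gripper": 100,"delta_pos": [2,-0.25,0],"dr": [0,0,0]},{"gripper": 100,"delta_pos": [3,0,0],"dr": [0,0,0]},{"gripper": 100,"delta_pos": [3,0,0],"dr": [0,0,0]},{"gripper": 100,"delta_pos": [1.5,0,0],"dr": [0,0,0]},{"gripper": 100,"delta_pos": [0.5,0,0],"dr": [0,0,0]}]}}

```text
t: 8.17
ee_pos: [512.1, 59.2, 11.8]
orientation: [1.398, 1.075, -1.403]
ft_force: [0.8, 0.5, -0.2]
width: 88.2
```

Request:
{"name": "apply_moves", "arguments": {"increments": [{"gripper": 0,"delta_pos": [0,0,0],"dr": [0,0,0]},{"gripper": 0,"delta_pos": [0,0,0],"dr": [0,0,0]},{"gripper": 0,"delta_pos": [0,0,0],"dr": [0,0,0]},{"gripper": 0,"delta_pos": [0,0,0],"dr": [0,0,0]},{"gripper": 0,"delta_pos": [0,0,0],"dr": [0,0,0]}]}}

```text
t: 8.58
ee_pos: [514.1, 59.8, 14.8]
orientation: [1.403, 1.071, -1.4]
ft_force: [0.5, -0.6, -0.5]
width: 58.0
```

Request:
{"name": "apply_moves", "arguments": {"increments": [{"gripper": 0,"delta_pos": [0,0,0],"dr": [0,0,0]},{"gripper": 0,"delta_pos": [0,0,0],"dr": [0,0,0]},{"gripper": 0,"delta_pos": [0,0,0],"dr": [0,0,0]},{"gripper": 0,"delta_pos": [0,0,0],"dr": [0,0,0]},{"gripper": 0,"delta_pos": [0,0,0],"dr": [0,0,0]}]}}

```text
t: 9.0
ee_pos: [513.3, 59.8, 13.8]
orientation: [1.402, 1.072, -1.402]
ft_force: [0.3, 0.6, 3.0]
width: 31.9
```

Request:
{"name": "apply_moves", "arguments": {"increments": [{"gripper": 0,"delta_pos": [-2,0,0],"dr": [0,0,0]},{"gripper": 0,"delta_pos": [-3,0,0],"dr": [0,0,0]},{"gripper": 0,"delta_pos": [-3,0,0],"dr": [0,0,0]},{"gripper": 0,"delta_pos": [0,0,0],"dr": [-0.118,0,0]},{"gripper": 0,"delta_pos": [0,0,0],"dr": [-0.118,0,0]}]}}

```text
t: 9.42
ee_pos: [514.6, 60.0, 95.6]
orientation: [1.229, 1.195, -1.223]
ft_force: [-0.8, -0.5, -0.7]
width: 32.0
```

Request:
{"name": "apply_moves", "arguments": {"increments": [{"gripper": 0,"delta_pos": [0,-0.3,2.2],"dr": [0,0,0]},{"gripper": 0,"delta_pos": [0,-0.4,3.3],"dr": [0,0,0]},{"gripper": 0,"delta_pos": [0,-0.5,3.5],"dr": [0,0,0]},{"gripper": 0,"delta_pos": [0,-0.5,3.5],"dr": [0,0,0]},{"gripper": 0,"delta_pos": [0,-0.5,3.5],"dr": [0,0,0]}]}}

```text
t: 9.83
ee_pos: [486.1, -100.8, 93.6]
orientation: [1.23, 1.196, -1.23]
ft_force: [0.3, 0.7, -0.3]
width: 31.6
```

Request:
{"name": "apply_moves", "arguments": {"increments": [{"gripper": 0,"delta_pos": [0,-0.5,3.5],"dr": [0,0,0]},{"gripper": 0,"delta_pos": [0,-0.5,3.5],"dr": [0,0,0]},{"gripper": 0,"delta_pos": [0,-0.5,3.5],"dr": [0,0,0]},{"gripper": 0,"delta_pos": [0,-0.5,3.5],"dr": [0,0,0]},{"gripper": 0,"delta_pos": [0,-0.5,3.5],"dr": [0,0,0]}]}}

```text
t: 10.25
ee_pos: [455.8, -275.3, 93.6]
orientation: [1.231, 1.196, -1.231]
ft_force: [1.4, 0.1, 0.5]
width: 31.8
```

Request:
{"name": "apply_moves", "arguments": {"increments": [{"gripper": 0,"delta_pos": [0,-0.5,3.5],"dr": [0,0,0]},{"gripper": 0,"delta_pos": [0,-0.2,2.5],"dr": [0,0,0]},{"gripper": 0,"delta_pos": [0,-0.1,1],"dr": [0,0,0]},{"gripper": 0,"delta_pos": [0,0,0],"dr": [0,0,0]},{"gripper": 0,"delta_pos": [0,0,0],"dr": [0,0,0]}]}}

```text
t: 10.67
ee_pos: [446.1, -342.8, 93.3]
orientation: [1.232, 1.196, -1.231]
ft_force: [-0.7, 1.2, 0.1]
width: 31.7
```

Request:
{"name": "apply_moves", "arguments": {"increments": [{"gripper": 0,"delta_pos": [2,0,0],"dr": [0,0,0]},{"gripper": 0,"delta_pos": [2.5,0,0],"dr": [0,0,0]},{"gripper": 0,"delta_pos": [1.7,0,0],"dr": [0,0,0]},{"gripper": 0,"delta_pos": [1,0,0],"dr": [0,0,0]},{"gripper": 0,"delta_pos": [0,0,0],"dr": [0,0,0]}]}}

```text
t: 11.08
ee_pos: [445.6, -340.9, 19.7]
orientation: [1.23, 1.201, -1.23]
ft_force: [-1.1, -0.0, -0.1]
width: 31.6
```

Request:
{"name": "apply_moves", "arguments": {"increments": [{"gripper": 0,"delta_pos": [0,0,0],"dr": [0,0,0]},{"gripper": 60,"delta_pos": [0,0,0],"dr": [0,0,0]},{"gripper": 60,"delta_pos": [0,0,0],"dr": [0,0,0]},{"gripper": 60,"delta_pos": [0,0,0],"dr": [0,0,0]},{"gripper": 60,"delta_pos": [0,0,0],"dr": [0,0,0]}]}}

```text
t: 11.5
ee_pos: [447.0, -343.8, 22.5]
orientation: [1.23, 1.194, -1.23]
ft_force: [0.6, -0.3, -0.3]
width: 52.0
```

Request:
{"name": "apply_moves", "arguments": {"increments": [{"gripper": 60,"delta_pos": [-2,0,0],"dr": [0,0,0]},{"gripper": 60,"delta_pos": [-3,0,0],"dr": [0,0,0]},{"gripper": 60,"delta_pos": [-3.5,0,0],"dr": [0,0,0]},{"gripper": 60,"delta_pos": [-3.5,0,0],"dr": [0,0,0]},{"gripper": 100,"delta_pos": [-3,0,0],"dr": [0,0,0]}]}}

```text
t: 11.92
ee_pos: [446.6, -343.7, 174.2]
orientation: [1.231, 1.194, -1.23]
ft_force: [0.3, 0.1, -0.3]
width: 56.8
```

Run:
```python
from h import *
d=shot("wrist","w3.png")
d=shot("scene","s3.png"); P=cloud(d); o=ctrl.get_obs(); print(o["t"],o["ee_pos"],o["width"])
```

```text
12.0167 [ 449.08061897 -345.64779821  177.26286545] 63.77186486002405
```

View pics/s3.png

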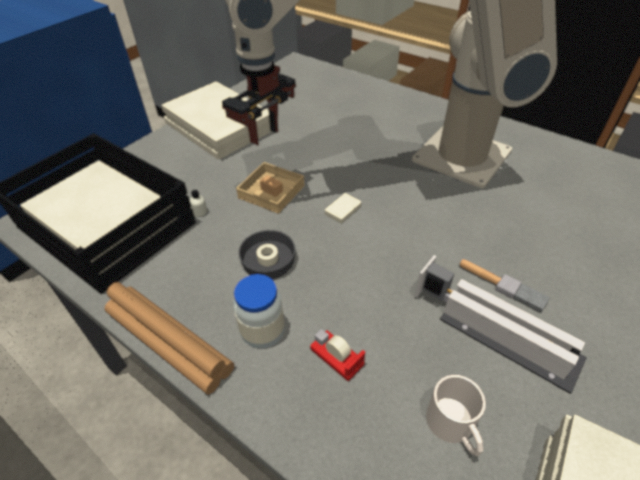

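Scene view: the tape lies flat in the dish at (267,254) and the block sits in the tray at (272,185). Everything else looks unmoved. Next I go to the grip.

Request:
{"name": "apply_moves", "arguments": {"increments": [{"gripper": 100,"delta_pos": [0,0.3,-2.5],"dr": [0,0,0]},{"gripper": 100,"delta_pos": [0,0.35,-3.5],"dr": [0,0,0]},{"gripper": 100,"delta_pos": [0,0.35,-3.5],"dr": [0,0,0]},{"gripper": 100,"delta_pos": [0,0.35,-3.5],"dr": [0,0,0]},{"gripper": 100,"delta_pos": [0,0.35,-3.5],"dr": [0,0,0]}]}}

```text
t: 12.43
ee_pos: [467.7, -177.5, 171.1]
orientation: [1.231, 1.196, -1.232]
ft_force: [0.2, 0.4, 0.3]
width: 87.7
```

Request:
{"name": "apply_moves", "arguments": {"increments": [{"gripper": 100,"delta_pos": [0,0.35,-3.5],"dr": [0,0,0]},{"gripper": 100,"delta_pos": [0,0.35,-3.5],"dr": [0,0,0]},{"gripper": 100,"delta_pos": [0,0.35,-3.5],"dr": [0,0,0]},{"gripper": 100,"delta_pos": [0,0.35,-3.5],"dr": [0,0,0]},{"gripper": 100,"delta_pos": [0,0.35,-3.5],"dr": [0,0,0]}]}}

```text
t: 12.85
ee_pos: [490.4, -3.0, 171.2]
orientation: [1.231, 1.196, -1.231]
ft_force: [-0.2, 1.0, -0.7]
width: 88.1
```

Request:
{"name": "apply_moves", "arguments": {"increments": [{"gripper": 100,"delta_pos": [0,0.35,-3.5],"dr": [0,0,0]},{"gripper": 100,"delta_pos": [0,0.35,-3.5],"dr": [0,0,0]},{"gripper": 100,"delta_pos": [0,0.35,-3.5],"dr": [0,0,0]},{"gripper": 100,"delta_pos": [0,0,0],"dr": [0,0,0]},{"gripper": 100,"delta_pos": [0,0,0],"dr": [0,0,0]}]}}

```text
t: 13.27
ee_pos: [504.0, 101.5, 171.1]
orientation: [1.228, 1.197, -1.229]
ft_force: [0.5, -0.6, -0.8]
width: 88.1
```

Run:
```python
from h import *
d=shot("wrist","w4.png");P=cloud(d); o=ctrl.get_obs(); print(o["ee_pos"],R.from_rotvec(o["orientation"]).as_matrix().round(3))
reg(P,"grip+plate",460,560,110,200,80,92)
reg(P,"channel",470,560,192,330,55,66)
reg(P,"button",515,545,140,200,55,79)
P=cloud(shot("top","top4.png"))
reg(P,"tape",605,673,-223,-155,19,45)
reg(P,"block",415,480,-380,-310,28,50)
```

```text
[503.77821472 100.35357689 171.04839147] [[-0.001  1.    -0.027]
 [-0.    -0.027 -1.   ]
 [-1.    -0.001  0.   ]]
grip+plate 5456 z 84.8 rect [511.3 162.7] [56.  59.5] 88.4
channel 5390 z 61.0 rect [513.3 229.6] [54.5 56.8] 88.4
button 69 z 70.5 rect [530.6 161. ] [13.1 42. ] 0.0
tape 221 z 28.3 rect [ 638.1 -188.8] [46.2 48.2] 64.0
block 321 z 35.3 rect [ 446.6 -341.3] [55.8 32.9] 87.8
```

View pics/w4.png

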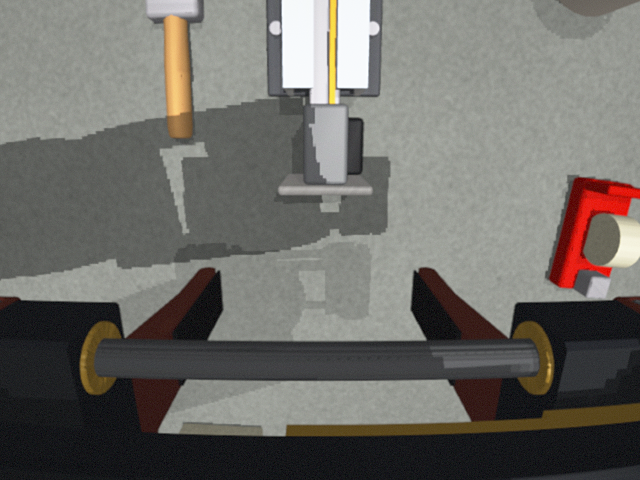

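Wrist view: the grip top is at (327,142) with the black button on the right at (355,145), the plate at row 188, and the mouth at row 95. The measured backstop origin is (511.4,166.7). Next I position over the grip, then descend to TCP z=50.

Request:
{"name": "apply_moves", "arguments": {"increments": [{"gripper": 100,"delta_pos": [0,0.3,-2.2],"dr": [0,0,0]},{"gripper": 100,"delta_pos": [0,0.4,-2.2],"dr": [0,0,0]},{"gripper": 100,"delta_pos": [0,0,-1.25],"dr": [0,0,0]},{"gripper": 100,"delta_pos": [2,0,0],"dr": [0,0,0]},{"gripper": 100,"delta_pos": [2,0,0],"dr": [0,0,0]}]}}

```text
t: 13.78
ee_pos: [513.9, 156.1, 132.1]
orientation: [1.232, 1.194, -1.228]
ft_force: [0.3, -0.6, -0.1]
width: 88.0
```

Request:
{"name": "apply_moves", "arguments": {"increments": [{"gripper": 100,"delta_pos": [2,0,0],"dr": [0,0,0]},{"gripper": 100,"delta_pos": [2,0,0],"dr": [0,0,0]},{"gripper": 100,"delta_pos": [2,0,0],"dr": [0,0,0]},{"gripper": 100,"delta_pos": [2,0,0],"dr": [0,0,0]},{"gripper": 100,"delta_pos": [0,0,0],"dr": [0,0,0]}]}}

```text
t: 14.2
ee_pos: [510.5, 154.4, 48.5]
orientation: [1.227, 1.198, -1.237]
ft_force: [-1.3, -0.3, -0.6]
width: 87.8
```

Request:
{"name": "apply_moves", "arguments": {"increments": [{"gripper": 0,"delta_pos": [0,0,0],"dr": [0,0,0]},{"gripper": 0,"delta_pos": [0,0,0],"dr": [0,0,0]},{"gripper": 0,"delta_pos": [0,0,0],"dr": [0,0,0]},{"gripper": 0,"delta_pos": [0,0,0],"dr": [0,0,0]},{"gripper": 0,"delta_pos": [0,0,0],"dr": [0,0,0]}]}}

```text
t: 14.62
ee_pos: [513.7, 156.4, 52.7]
orientation: [1.232, 1.194, -1.229]
ft_force: [0.0, -0.8, -0.4]
width: 58.0
```

Request:
{"name": "apply_moves", "arguments": {"increments": [{"gripper": 0,"delta_pos": [0,0,0],"dr": [0,0,0]},{"gripper": 0,"delta_pos": [0,0,0],"dr": [0,0,0]},{"gripper": 0,"delta_pos": [0,0,0],"dr": [0,0,0]},{"gripper": 0,"delta_pos": [0,0,0],"dr": [0,0,0]},{"gripper": 0,"delta_pos": [0,0,0],"dr": [0,0,0]}]}}

```text
t: 15.03
ee_pos: [512.3, 156.4, 52.0]
orientation: [1.23, 1.196, -1.232]
ft_force: [-4.9, 1.0, 7.5]
width: 30.9
```

Width is 30.9 mm, so the button is fully in. Now the pull.

Request:
{"name": "apply_moves", "arguments": {"increments": [{"gripper": 0,"delta_pos": [0,0,0.5],"dr": [0,0,0]},{"gripper": 0,"delta_pos": [0,0,1],"dr": [0,0,0]},{"gripper": 0,"delta_pos": [0,0,1],"dr": [0,0,0]},{"gripper": 0,"delta_pos": [0,0,1],"dr": [0,0,0]},{"gripper": 0,"delta_pos": [0,0,1],"dr": [0,0,0]}]}}

```text
t: 15.45
ee_pos: [511.0, 111.7, 52.0]
orientation: [1.231, 1.197, -1.231]
ft_force: [-3.4, 4.4, 6.0]
width: 30.5
```

Request:
{"name": "apply_moves", "arguments": {"increments": [{"gripper": 0,"delta_pos": [0,0,1],"dr": [0,0,0]},{"gripper": 0,"delta_pos": [0,0,1],"dr": [0,0,0]},{"gripper": 0,"delta_pos": [0,0,1],"dr": [0,0,0]},{"gripper": 0,"delta_pos": [0,0,1],"dr": [0,0,0]},{"gripper": 0,"delta_pos": [0,0,1],"dr": [0,0,0]}]}}

```text
t: 15.87
ee_pos: [509.6, 61.7, 52.0]
orientation: [1.231, 1.197, -1.231]
ft_force: [-3.1, 6.4, 5.5]
width: 30.9
```

Request:
{"name": "apply_moves", "arguments": {"increments": [{"gripper": 0,"delta_pos": [0,0,1],"dr": [0,0,0]},{"gripper": 0,"delta_pos": [0,0,1],"dr": [0,0,0]},{"gripper": 0,"delta_pos": [0,0,1],"dr": [0,0,0]},{"gripper": 0,"delta_pos": [0,0,1],"dr": [0,0,0]},{"gripper": 0,"delta_pos": [0,0,1],"dr": [0,0,0]}]}}

```text
t: 16.28
ee_pos: [508.1, 11.8, 52.0]
orientation: [1.231, 1.197, -1.231]
ft_force: [-3.3, 6.9, 5.8]
width: 30.6
```

Request:
{"name": "apply_moves", "arguments": {"increments": [{"gripper": 0,"delta_pos": [0,0,0.8],"dr": [0,0,0]},{"gripper": 0,"delta_pos": [0,0,0.5],"dr": [0,0,0]},{"gripper": 0,"delta_pos": [0,0,0.2],"dr": [0,0,0]},{"gripper": 0,"delta_pos": [0,0,0.1],"dr": [0,0,0]},{"gripper": 0,"delta_pos": [0,0,0],"dr": [0,0,0]}]}}

```text
t: 16.7
ee_pos: [507.7, -3.6, 52.0]
orientation: [1.232, 1.197, -1.231]
ft_force: [-2.6, 8.9, 6.3]
width: 30.8
```

Run:
```python
from h import *
P=cloud(shot("top","top5.png")); d=shot("scene","s5.png"); o=ctrl.get_obs(); print(o["ee_pos"],o["ft_force"],o["width"])
reg(P,"tape",605,673,-223,-155,19,45)
reg(P,"block",415,480,-380,-310,28,50)
P=cloud(d); reg(P,"plate",465,550,-80,-18,70,92); reg(P,"grip",465,550,-50,60,80,89)
```

```text
[507.70210032  -3.55053657  51.9710634 ] [-3.64710334  7.20104665  7.0325928 ] 30.74500939331492
tape 218 z 29.1 rect [ 638.1 -189.2] [47.  47.2] 44.9
block 323 z 35.5 rect [ 446.7 -341.4] [56.3 33. ] 88.5
plate none
grip 148 z 84.7 rect [510.5  16.6] [26.9 50.7] 79.7
```

View pics/s5.png

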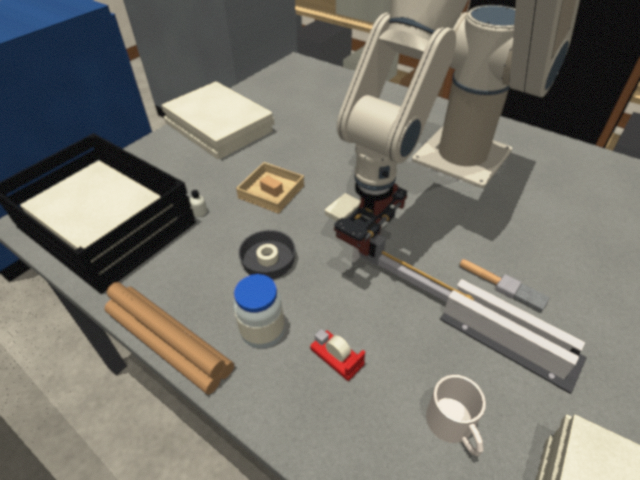

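TCP has moved 160 mm from the grasp and the backstop followed. I'm pulling slightly further to feel the hard stop and keep a preload on it.

Request:
{"name": "apply_moves", "arguments": {"increments": [{"gripper": 0,"delta_pos": [0,0,0.1],"dr": [0,0,0]},{"gripper": 0,"delta_pos": [0,0,0.1],"dr": [0,0,0]},{"gripper": 0,"delta_pos": [0,0,0],"dr": [0,0,0]},{"gripper": 0,"delta_pos": [0,0,0],"dr": [0,0,0]},{"gripper": 0,"delta_pos": [0,0,0],"dr": [0,0,0]}]}}

```text
t: 17.22
ee_pos: [507.7, -3.9, 51.9]
orientation: [1.233, 1.198, -1.231]
ft_force: [-2.1, 21.1, 6.8]
width: 30.8
```

Hard stop felt: 2 mm commanded gave 0.3 mm of motion, and the force rose from 7–9 N to 21 N. One rest call to check that it holds.

Request:
{"name": "apply_moves", "arguments": {"increments": [{"gripper": 0,"delta_pos": [0,0,0],"dr": [0,0,0]},{"gripper": 0,"delta_pos": [0,0,0],"dr": [0,0,0]},{"gripper": 0,"delta_pos": [0,0,0],"dr": [0,0,0]},{"gripper": 0,"delta_pos": [0,0,0],"dr": [0,0,0]},{"gripper": 0,"delta_pos": [0,0,0],"dr": [0,0,0]}]}}

```text
t: 17.63
ee_pos: [507.7, -3.9, 51.9]
orientation: [1.233, 1.198, -1.231]
ft_force: [-2.0, 20.3, 5.9]
width: 30.9
```

Run:
```python
from h import *
o=ctrl.get_obs(); print(o["t"],o["ee_pos"],o["ft_force"],o["width"]); print(ctrl.close_job())
```

```text
17.6333 [507.69861631  -3.88089025  51.94636279] [-1.99183976 20.31530539  5.85535348] 30.910018270552136
the job is handed in; nothing more can be done
None
```

The tape roll is in the dish, the wooden block is in the tray, and the backstop is held at its second stop with the button squeezed. I handed the job in at 17.6 s; it gave no verdict.

- **Tape and block:** The last top view put the tape about 1 mm from the dish centre, and the block about 2 mm from the tray's middle. Both lay flat and released.
- **Backstop:** The TCP moved 160 mm from the grasp. A further 2 mm commanded gave only 0.3 mm, while the pull force rose from 7–9 N to about 20 N, so it is on the hard stop.
- **Hold:** Pose and force stayed steady at the end. The 30.9 mm finger opening matches the 31 mm grip with the button in.
- **Bystanders:** They looked unmoved in the last scene picture; I did not measure them.
- **Failed checks:**
  - The last scene view gave no usable reading of the stop plate, which the gripper hid, so full extension rests on the TCP travel and the hard-stop force.
  - An early tape-in-dish fit included part of the rim and was off; a later one with tighter limits was clean.
  - The first tape grasp was about 5 mm off centre, so I opened, shifted and gripped again.

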